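Clear the offcuts from the measuring plate with the scraper block

ROBOT

A 6-joint arm with a two-finger parallel gripper is mounted at the origin on the work surface. World frame = base frame: x ahead of the robot, y to its left, z up, the work surface at z = 0. Lengths are in mm, angles in rad, forces in N, time in s.
With the tool pointing down it reaches from about 350 to 775 mm from the base axis. Payload 7.3 kg.
Tool frame: the origin (TCP) lies midway between the tips of the shut fingers; the grasp point (between the pads) lies 19 mm behind it; z points along the fingers, y is the line along which they close (so a half turn about z gives the same grasp; the last joint's range is limited). The gripper opens to 92 mm and grips with 3 to 60 N. Pads are 19 mm wide; open, the fingers measure 130 mm over their backs; the gripper's body (75 mm by 190 mm) begins 47 mm behind the grasp point.
Start: joints at [-1.444, 0.342, 1.524, -0, 1.275, -0.146], TCP at [141.472, -505.599, 226.741] pointing down, gripper open.
Joint ranges: [-2.53, 2.53], [-0.77, 2.02], [0.04, 2.7], [-1, 4.14], [0.28, 2.66], [-3.11, 3.11]. Speed limits (rad/s): [2.57, 2.57, 3.14, 3.14, 3.14, 3.14].

INTERFACE

Orientations are given as [roll, pitch, yaw] about the fixed x, y, z axes, in that order (R = Rz(yaw) Ry(pitch) Rx(roll)).
In Python, from plant import bot gives the robot as it stands.
- The arm moves only by the tool servo_tool, never from a script. Its argument "deltas" is a list of rows, each a list of 2 entries, a list of its own where there are three numbers: the shift along the tool's x, y, z in m, then the turn, a rotation vector about the tool's x, y, z in degrees. A call has 1 to 20 rows; each row shifts and turns the commanded pose from where the row before left it, along the tool's axes as they then stand; what a row does not reach is not made up. A row lasts 1/8 s, in which the tool goes at most 62.5 mm and 10.7 degrees, less where a joint would pass 70% of its speed; a pose out of reach is approached as far as the arm can. A call with a gripper value outside its range is refused whole. "fingers" is the opening, from 0 (shut) to 1 (fully open), set as the call begins (left out, the last holds). The fingers move at their own pace and stop on an object; the grip force is fixed at half the most. Time passes only in rows, so rows that do not move let the fingers close. It gives the time, the measured TCP pose, the force, the opening and the grip force at its end, in the units of the state.
- bot.get_obs(): the state, without advancing time (a new reading comes with each control period).
- bot.capture(name): name is "side" or "top" or "wrist"; returns the picture (400x640x3 uint8, red, green, blue); there is no depth.
- bot.camera_model(name): a dict with "mtx" (3x3 intrinsics, pixels), "xyz" and "rotation" of the camera in the world. Camera axes: x right, y down, z forward; pixel columns grow to the right and rows downward; lengths in mm; the calibration is good to about 2 mm. The wrist camera is an equidistant fisheye: a pixel r from the principal point sees the ray r / f radians off the axis. A picture is of the moment at which its call begins: read the wrist's pose just before it. camera_model takes no time and is no camera call; for the wrist camera it gives the pose at the moment of the call.
- bot.close_job(): hands the job in; it is judged then, once.
The state is a dict: "time": time; "joint_positions": joint angles; "dq": joint speeds; "tau": joint torques, N m; "tool_pos": TCP position; "tcp_rot": TCP orientation; "contact_force": force on the tool from outside, world axes, zero at the start; "moment": the same for the moment, N m; "grip_width": finger opening in mm; "finger_force": force on a finger pad.
Only numpy, scipy, OpenCV 4.12 (cv2) and the standard library are available. Lean on these libraries where they do the work, as an engineer would, in place of code of your own. Each camera call takes 0.05 s, during which the arm holds its last target. There are 200 camera calls.

TASK

Draw the scraper block out of its parking dock by the end that sticks out, stand it on the bench clear of the dock and let go, then take it again by its raised middle handle. Set its rubber edge on the granite plate near the end away from the tray, behind all the metal offcuts and across the gap between the two angle plates, and, pressing lightly but steadily (about 10 N, never banging it down or leaning on it hard), wipe all four offcuts over the plate's edge into the steel tray without touching them with the fingers. Finally stand the scraper upright on the bench again, let go, and leave the other things on the bench where they are.

Things in the scene. Friction and masses are not known exactly. Their poses are not given: they have to be found in the camera images.
- plate: fixed black granite plate, one piece with two iron angle plates and a steel tray. Origin: middle of the granite's tray-side edge in plan; x points from granite to tray, y along that edge, z up. Granite: x -190 to 0 mm, y -122 to 122 mm, top at z = 50 mm of this frame. Its height differs each time (origin 0 to 12 mm below the bench top).
- plate_edge (a point): point on the granite's top surface (z = 50 mm of the plate frame), in the middle of the tray-side edge; axes as plate
- angle_plate (a point): top middle of the inner face of the angle plate on the plate's +y side; the other is its mirror image. In the plate frame they stand at y = +-87 to +-101 mm (174 mm apart inside), x -165 to -15 mm, tops at z = 150 mm. The 160 mm scraper passes between them, but a gripper holding it near its end does not.
- tray_mid (a point): middle of the chip tray's floor. The tray joins the granite edge without a gap; in the plate frame its inside runs x 0 to 106 mm, y -96 to 96 mm, floor at z = 18 mm, rim at z = 48 mm
- dock: fixed grey sheet-metal parking tunnel for the scraper, 118 mm deep, 48 wide, 68 high; inside 36 wide, 62 high. Origin: middle of its open mouth at bench level; x points inwards, z up, so the scraper is drawn out along -x. The scraper begins with 50 to 60 mm of one end sticking out, its handle hidden inside; the bench before the mouth is free for 250 mm.
- scraper: loose scraper block, 0.2 to 0.4 kg, standing on its rubber edge: aluminium bar 160 mm long (its x), 20 thick (its y), 30 high, with a rubber lip below and in the middle a grey handle block 60 long, 20 thick, flush with the bar's faces, up to 58 high. Origin: centre of the underside; z up. The same either way round. In the dock its x lies along the dock's x.
- scraper_handle (a point): middle of the handle, 42 mm above the rubber edge; axes as scraper
- chip_strip: loose steel offcut, flat strip 50 x 13 x 4 mm, lying on the granite; origin: centre of its underside
- chip_bent: loose steel offcut, flat L shape about 46 x 34 x 4 mm; origin: about the middle of its underside
- chip_disc: loose steel offcut, disc 26 mm across, 4 mm thick; origin: centre of its underside
- chip_block: loose steel offcut, 22 x 18 x 5 mm; origin: centre of its underside. All four offcuts begin between x = -138 and -10 mm of the plate frame, between the angle plates
- mouse: computer mouse, 110 x 62 x 35 mm, bystander; origin: centre of its underside
- pin_block: grey stepped block with gauge pins, 90 x 80 x 56 mm, bystander; origin: centre of its underside
- caliper: digital caliper, 160 x 60 x 15 mm, bystander; origin: centre of the beam's underside
- gauge_case: wooden gauge case, 90 x 150 x 35 mm, bystander; origin: centre of its underside
- oil_jar: amber jar, 60 mm across, 85 mm high, bystander; origin: centre of its underside
There are look-alikes about, which are no part of the job. What is shaped like the dock but blue or purple is not meant.

How it is judged (in metres and radians):
On the way, in this order (a step that is already met when the one before it is completed fails the run):
1. the scraper is out of the dock, standing upright on the bench, let go (angle between scraper's own z axis and vertical below 0.12 rad and height (world z) of scraper between -0.005 and 0.005 m and contact force between the fingers and scraper below 0.1 N and x of scraper in the frame of dock below -0.08 m), for 0.2 s.
2. held by its middle handle (grip within 30 mm of its middle), the scraper's edge is on the granite behind the offcuts, across the plate, pressed with more than 4 N (angle between scraper's own z axis and vertical below 0.12 rad and angle between the x axis of scraper and the y axis of plate, either way round below 0.15 rad and x of scraper in the frame of plate below -0.13 m and contact force between scraper and plate above 4 N and x of the grasp point in the frame of scraper between -0.03 and 0.03 m and contact force between the fingers and scraper above 2 N), for 0.1 s.
3. still held and bearing on the granite (more than 1 N), the scraper has reached the tray-side edge (angle between scraper's own z axis and vertical below 0.12 rad and x of scraper in the frame of plate above -0.02 m and contact force between scraper and plate above 1 N and contact force between the fingers and scraper above 2 N), for 0.02 s.
At the end, for the whole second after the job is handed in: All four offcuts lie still in the tray (their origins beyond the granite's edge, inside the tray's walls and at least 6 mm below the granite's top); the scraper stands upright (within 7 degrees) on the bench itself (within 5 mm), still and released (x of chip_strip in the frame of plate between 0.001 and 0.108 m and y of chip_strip in the frame of plate between -0.098 and 0.098 m and z of each of chip_strip, chip_bent, chip_disc, chip_block in the frame of plate below 0.044 m and linear speed of each of chip_strip, chip_bent, chip_disc, chip_block, scraper below 0.02 m/s and x of chip_bent in the frame of plate between 0.001 and 0.108 m and y of chip_bent in the frame of plate between -0.098 and 0.098 m and x of chip_disc in the frame of plate between 0.001 and 0.108 m and y of chip_disc in the frame of plate between -0.098 and 0.098 m and x of chip_block in the frame of plate between 0.001 and 0.108 m and y of chip_block in the frame of plate between -0.098 and 0.098 m and angle between scraper's own z axis and vertical below 0.12 rad and height (world z) of scraper between -0.005 and 0.005 m and contact force between the fingers and scraper below 0.1 N); the robot touches nothing.
It fails at once if the fingers touch an offcut (contact force between the fingers and chip_strip above 0.3 N or contact force between the fingers and chip_bent above 0.3 N or contact force between the fingers and chip_disc above 0.3 N or contact force between the fingers and chip_block above 0.3 N).
It fails at once if the scraper is banged or pressed on the granite piece with more than 90 N (contact force between scraper and plate above 90 N).
It fails at once if a bystander is moved by more than 25 mm (distance of any of mouse, pin_block, caliper, gauge_case, oil_jar from where it was at the start of the episode above 0.025 m).
It also fails if it takes over 69 s, if anything falls off the work surface, if the arm or the gripper's body presses on something with over 40 N, if the wrist force passes 120 N, or if a joint passes its speed limit or range.

## Working session

There is one attempt and no reset: what is moved stays moved. The work goes in short steps, Python scripts to look and compute and a tool call to move; the robot and the scene stay as the last step left them, time stands still between calls to the robot, and variables do not carry over. Pictures are saved under pics/ and viewed, at most 10 in all, crops included, and the job is handed in when it is done.

Besides the shell and the picture viewer there is one more tool, called after "Request:" by a JSON object that holds its "op" and its "data". servo_tool: Moves the arm, as the interface text tells. Its arguments: {"type":"object","properties":{"deltas":{"type":"array"},"fingers":{"type":"number"}},"required":["deltas"]}

```bash
mkdir -p pics
python3 - <<'E'
from plant import bot
import cv2
for n in("top","side"):
    im=bot.capture(n); cv2.imwrite(f"pics/{n}0.png",im[:,:,::-1])
    c=bot.camera_model(n); print(n,c)
print(bot.get_obs())
E
```

```text
top {'mtx': array([[382.99862272,   0.        , 319.63166219],
       [  0.        , 382.99862272, 201.32612669],
       [  0.        ,   0.        ,   1.        ]]), 'xyz': array([ 372.66799882,   24.92927334, 1195.61398164]), 'rotation': array([-2.99962596, -0.02711915, -1.5421101 ])}
side {'mtx': array([[446.54805446,   0.        , 317.29565161],
       [  0.        , 446.54805446, 199.06264033],
       [  0.        ,   0.        ,   1.        ]]), 'xyz': array([ -53.27094429, -833.99988671, 1251.4054114 ]), 'rotation': array([-2.41759065,  0.01946627, -0.61738308])}
{'time': 0.1, 'joint_positions': array([-1.44401151e+00,  3.42685579e-01,  1.52491497e+00, -2.13136174e-05,
        1.27542738e+00, -1.45986403e-01]), 'dq': array([-0.00102405, -0.00161315, -0.00285307, -0.00079306,  0.00018264,
        0.00138741]), 'tau': array([ 4.05350802e-04, -4.32006776e+01, -2.44692349e+01,  7.17993546e-02,
        5.25965681e-02, -5.92065226e-05]), 'tool_pos': array([ 141.41037443, -505.21272995,  226.0998649 ]), 'tcp_rot': array([-3.14016968e+00, -1.88621956e-04,  2.72777306e-01]), 'contact_force': array([-0.3406874 ,  0.19880533,  0.61703074]), 'moment': array([0.02721292, 0.00704416, 0.02884419]), 'finger_force': 0.0, 'grip_width': 91.51292227734058}
```

View pics/top0.png

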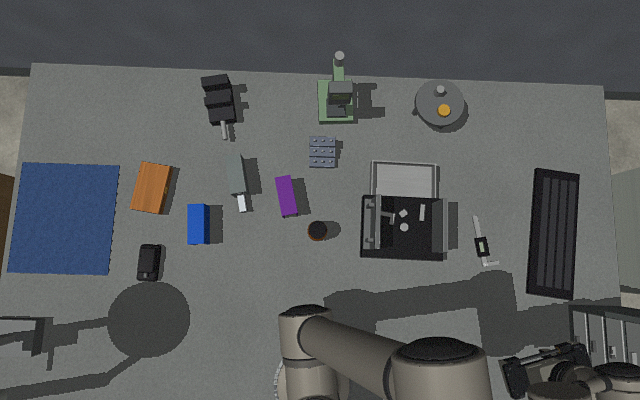

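View pics/side0.png

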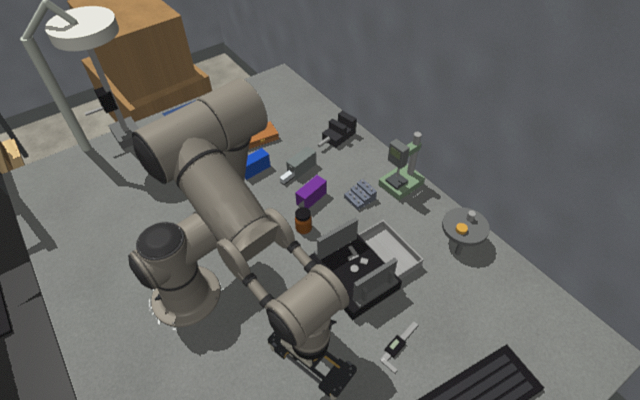

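The top view shows three dock-like things: grey with a white bar end sticking out at (237,172)/(241,203), blue at (198,224) and purple at (287,196). Going by the description, I choose the grey one. The plate is at (403,227), with its tray at (404,180). I'll check the choice in enlarged crops.

Run:
```python
import cv2,numpy as np
im=cv2.imread("pics/top0.png")
a=cv2.resize(im[145:220,210:260],None,fx=8,fy=8,interpolation=cv2.INTER_CUBIC)
b=cv2.resize(im[155:265,355:455],None,fx=4,fy=4,interpolation=cv2.INTER_CUBIC)
c=np.zeros((600,800,3),np.uint8); c[:600,:400]=a; c[:440,400:]=b
cv2.imwrite("pics/crop0.png",c)
s=cv2.imread("pics/side0.png")
a=cv2.resize(s[140:195,270:325],None,fx=7,fy=7,interpolation=cv2.INTER_CUBIC)
b=cv2.resize(s[215:320,305:430],None,fx=3.2,fy=3.2,interpolation=cv2.INTER_CUBIC)
c=np.zeros((400,800,3),np.uint8); c[:385,:385]=a; c[:336,400:]=b
cv2.imwrite("pics/crop1.png",c)
```

```text
(no output)
```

View pics/crop0.png

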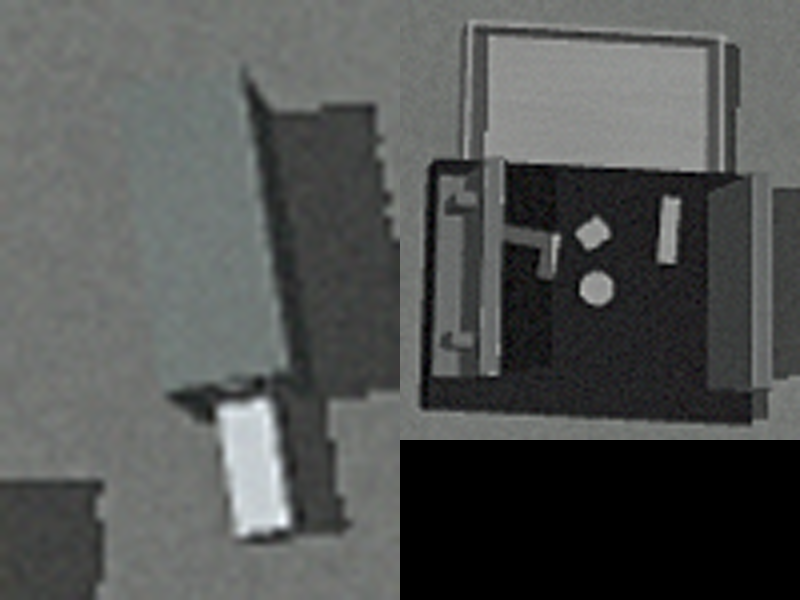

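View pics/crop1.png

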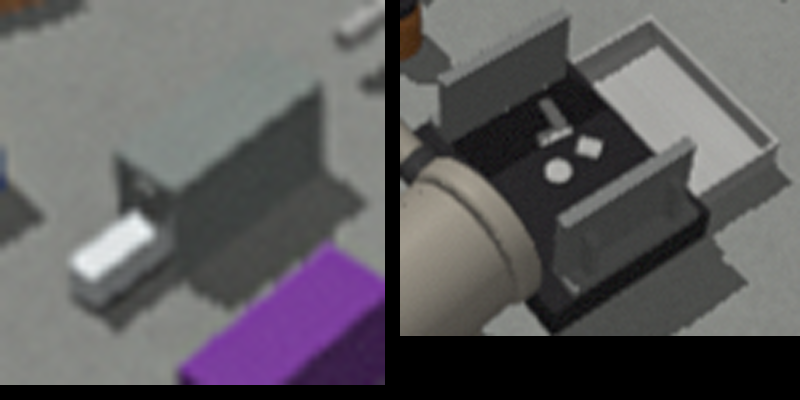

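Crop 0 confirms it: the light bar end, at crop corners (217,405), (272,395), (293,527) and (236,537), comes out of the grey sheet tunnel. All four offcuts lie between the angle plates. Next I'll fit the poses.

```bash
cat > h.py <<'E'
import numpy as np
from scipy.spatial.transform import Rotation as R
from scipy.optimize import least_squares
from plant import bot
C={n:bot.camera_model(n) for n in("top","side")}
def proj(n,P):
    c=C[n];q=(np.atleast_2d(P)-c["xyz"])@R.from_euler("xyz",c["rotation"]).as_matrix()
    q=q@c["mtx"].T; return q[:,:2]/q[:,2:]
def unproj(n,uv,z):
    c=C[n];uv=np.atleast_2d(uv);d=np.c_[uv,np.ones(len(uv))]@np.linalg.inv(c["mtx"]).T@R.from_euler("xyz",c["rotation"]).as_matrix().T
    return c["xyz"]+d*((z-c["xyz"][2])/d[:,2])[:,None]
def crop(p,o,s,off=0): p=np.array(p,float)-[off,0]; return np.array(o)+(p+.5)/s-.5
def fit(cor,x0,freeh=True):
    def f(p):
        Rm=R.from_euler("z",p[2]).as_matrix()
        return np.concatenate([(proj(n,Rm@np.array(P,float)+[p[0],p[1],p[3] if freeh else 0])[0]-uv) for n,P,uv in cor])
    s=least_squares(f,x0,x_scale=[10,10,.1,5],loss="soft_l1"); return s.x,s.fun.reshape(-1,2)
E
python3 - <<'E'
from h import *
T=lambda a,b:crop((a,b),(355,155),4,400)
S=lambda a,b:crop((a,b),(305,215),3.2,400)
D=lambda a,b:crop((a,b),(210,145),8)
SD=lambda a,b:crop((a,b),(270,140),7)
cor=[("top",(-15,87,150),T(504,160)),("top",(-165,87,150),T(498,376)),("top",(-165,101,150),T(480,375)),
("top",(-15,-87,150),T(751,172)),("top",(-165,-87,150),T(753,388)),("top",(-165,-101,150),T(771,388)),
("top",(0,122,50),T(432,160)),("top",(-190,122,50),T(421,408)),
("side",(-15,-101,150),S(694,150)),("side",(-15,-87,150),S(691,142)),("side",(-165,-101,150),S(565,226)),("side",(-15,101,150),S(569,12)),("side",(-165,101,150),S(440,75)),("side",(0,-122,50),S(709,212))]
p,r=fit(cor,[450,-100,0,-6]); print("plate",p.round(3)); print(r.round(1).tolist())
print("bar top",unproj("top",[D(217,405),D(272,395),D(293,527),D(236,537)],30).round(1).tolist())
print("bar top side",unproj("side",[SD(70,265),SD(137,212),SD(158,232),SD(90,280)],30).round(1).tolist())
print("roof top",unproj("top",[D(165,387),D(290,374),D(245,65)],68).round(1).tolist())
print("roof side",unproj("side",[SD(115,150),SD(180,190),SD(320,85)],68).round(1).tolist())
Rm=R.from_euler("z",p[2]).as_matrix()
for n,a in dict(block=(593,233),disc=(596,289),strip0=(671,196),strip1=(667,264),bentend=(548,278),bentcorner=(560,233)).items():
    print(n,((unproj("top",T(*a),54+p[3])-[p[0],p[1],p[3]])@Rm).round(0))
E
```

```text
plate [ 5.62643e+02 -2.57817e+02 -2.30000e-02 -9.35200e+00]
[[0.3, -0.3], [0.2, -0.5], [-0.4, -0.5], [0.1, 0.1], [-0.7, -0.1], [-0.2, 0.1], [1.0, -0.5], [1.5, 0.0], [0.3, -0.4], [-1.8, -1.2], [0.1, 1.3], [-2.2, -0.9], [-0.8, 1.1], [0.1, 0.6]]
bar top [[550.9, 252.8, 30.0], [555.5, 232.0, 30.0], [504.8, 221.2, 30.0], [500.3, 242.6, 30.0]]
bar top side [[500.4, 236.1, 30.0], [552.2, 248.8, 30.0], [553.0, 228.7, 30.0], [503.1, 220.0, 30.0]]
roof top [[551.2, 264.9, 68.0], [557.6, 219.1, 68.0], [674.9, 242.5, 68.0]]
roof side [[549.9, 262.7, 68.0], [561.3, 215.4, 68.0], [670.3, 238.6, 68.0]]
block [[-52.   1.  54.]]
disc [[-94.  -2.  54.]]
strip0 [[-20. -58.  54.]]
strip1 [[-72. -56.  54.]]
bentend [[-88.  34.  54.]]
bentcorner [[-53.  26.  54.]]
```

```bash
cat > go.py <<'E'
# usage: go.py x y z yaw  -> total shift (mm, current tool axes) and turn (deg) from the measured pose
import sys,numpy as np
from scipy.spatial.transform import Rotation as R
from plant import bot
o=bot.get_obs(); T=R.from_euler("xyz",o["tcp_rot"])
for a in sys.argv[1:]:
    v=list(map(float,a.split(","))); G=R.from_euler("xyz",[np.pi,0,v[3]])
    print(a,"shift",T.inv().apply(np.array(v[:3])-o["tool_pos"]).round(1),"turn",(T.inv()*G).as_rotvec(degrees=True).round(2))
E
python3 go.py 420,-150,226,0.2 519,235,160,0.2
python3 - <<'E'
from h import *
print(unproj("top",[(188,204),(210,206),(210,243),(188,244),(276,178),(293,176),(298,215),(283,217)],68).round())
E
```

```text
420,-150,226,0.2 shift [ 364.  -267.     0.5] turn [-0.08 -0.01  4.17]
519,235,160,0.2 shift [ 563.  -611.    67.1] turn [-0.08 -0.01  4.17]
[[514. 386.  68.]
 [510. 322.  68.]
 [402. 314.  68.]
 [397. 377.  68.]
 [601. 132.  68.]
 [609.  81.  68.]
 [492.  62.  68.]
 [484. 106.  68.]]
```

Request:
{"op": "servo_tool", "data": {"deltas": [[[0.0404,-0.0297,0],[0,0,0.46]],[[0.0404,-0.0297,0],[0,0,0.46]],[[0.0404,-0.0297,0],[0,0,0.46]],[[0.0404,-0.0297,0],[0,0,0.46]],[[0.0404,-0.0297,0],[0,0,0.46]],[[0.0404,-0.0297,0],[0,0,0.46]],[[0.0404,-0.0297,0],[0,0,0.46]],[[0.0404,-0.0297,0],[0,0,0.46]],[[0.0404,-0.0297,0],[0,0,0.46]],[[0.0249,-0.043,0.0084],[0,0,0]],[[0.0249,-0.043,0.0084],[0,0,0]],[[0.0249,-0.043,0.0084],[0,0,0]],[[0.0249,-0.043,0.0084],[0,0,0]],[[0.0249,-0.043,0.0084],[0,0,0]],[[0.0249,-0.043,0.0084],[0,0,0]],[[0.0249,-0.043,0.0084],[0,0,0]],[[0.0249,-0.043,0.0084],[0,0,0]],[[0,0,0],[0,0,0]],[[0,0,0],[0,0,0]]], "fingers": 0.55}}

```text
time: 2.48
tool_pos: [557.0, 217.0, 158.9]
tcp_rot: [3.141, 0.001, 0.201]
contact_force: [-0.1, 0.0, -0.6]
grip_width: 50.9
finger_force: 0.0
```

```bash
python3 go.py 519,235,9,0.2
python3 - <<'E'
from plant import bot
import cv2,numpy as np
c=bot.camera_model("wrist");im=bot.capture("wrist");cv2.imwrite("pics/w1.png",im[:,:,::-1]);print(c)
o=bot.get_obs();print(o["joint_positions"].round(2),o["contact_force"].round(2))
from h import *
Rm=R.from_euler("xyz",c["rotation"]).as_matrix()
def pw(P):
    q=Rm.T@(np.array(P)-c["xyz"]);t=np.arctan2(np.hypot(q[0],q[1]),q[2]);f=c["mtx"][0,0];d=q[:2]/np.hypot(*q[:2]);return (c["mtx"][:2,2]+f*t*d).round(1)
for P in [(502.5,232-.0,30),(504.8,221.2,30),(500.3,242.6,30),(557.6,219.1,68),(551.2,264.9,68),(519,235,30)]: print(P,pw(P))
E
```

```text
519,235,9,0.2 shift [-33.5 -25.3 150. ] turn [0.03 0.08 0.06]
{'mtx': array([[309.70691629,   0.        , 317.40723583],
       [  0.        , 309.70691629, 195.13200166],
       [  0.        ,   0.        ,   1.        ]]), 'xyz': array([621.52248429, 230.80945604, 317.3093537 ]), 'rotation': array([ 2.89068599e+00, -1.11840086e-03, -1.36979363e+00])}
[ 0.24  0.53  1.41 -0.    1.2   1.61] [-0.01  0.15 -0.17]
(502.5, 232.0, 30) [292.2 236.5]
(504.8, 221.2, 30) [303.2 236.5]
(500.3, 242.6, 30) [281.4 236.5]
(557.6, 219.1, 68) [315.5 196.4]
(551.2, 264.9, 68) [260.5 193.1]
(519, 235, 30) [292.1 220.7]
```

View pics/w1.png

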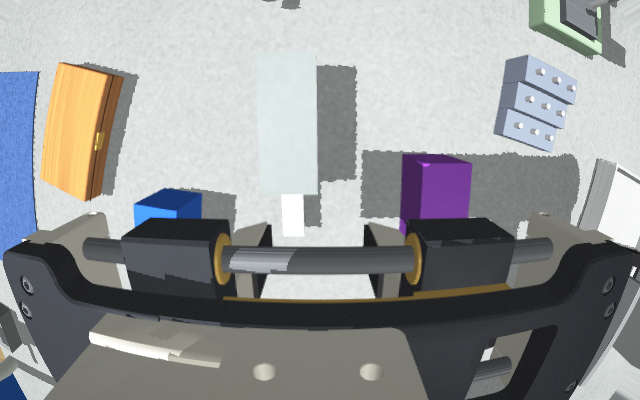

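The wrist view shows the bar end at (282–304, 236) and the dock front at (258–317, 194). Both match the predicted pixels to about 1–2 px. Going down.

Request:
{"op": "servo_tool", "data": {"deltas": [[[-0.0168,-0.0126,0],[0,0,0]],[[-0.0168,-0.0126,0],[0,0,0]],[[0,0,0.03],[0,0,0]],[[0,0,0.03],[0,0,0]],[[0,0,0.03],[0,0,0]],[[0,0,0.025],[0,0,0]],[[0,0,0.02],[0,0,0]],[[0,0,0.01],[0,0,0]],[[0,0,0.005],[0,0,0]],[[0,0,0],[0,0,0]]]}}

```text
time: 3.78
tool_pos: [519.8, 235.1, 9.9]
tcp_rot: [3.142, -0.0, 0.2]
contact_force: [0.4, -0.4, -0.2]
grip_width: 50.5
finger_force: 0.0
```

Request:
{"op": "servo_tool", "data": {"deltas": [[[0,0,0],[0,0,0]],[[0,0,0],[0,0,0]],[[0,0,0],[0,0,0]],[[0,0,0],[0,0,0]],[[0,0,0],[0,0,0]],[[0,0,0],[0,0,0]]], "fingers": 0}}

```text
time: 4.53
tool_pos: [519.6, 235.3, 9.7]
tcp_rot: [3.141, -0.0, 0.201]
contact_force: [-0.3, -1.2, 3.8]
grip_width: 19.8
finger_force: 30.0
```

Gripped with a clean 19.8 mm opening. Now I'll draw it out 140 mm along the tool's −x.

Request:
{"op": "servo_tool", "data": {"deltas": [[[-0.005,0,0],[0,0,0]],[[-0.01,0,0],[0,0,0]],[[-0.015,0,0],[0,0,0]],[[-0.015,0,0],[0,0,0]],[[-0.015,0,0],[0,0,0]],[[-0.015,0,0],[0,0,0]],[[-0.015,0,0],[0,0,0]],[[-0.015,0,0],[0,0,0]],[[-0.015,0,0],[0,0,0]],[[-0.01,0,0],[0,0,0]],[[-0.007,0,0],[0,0,0]],[[-0.003,0,0],[0,0,0]],[[0,0,0],[0,0,0]],[[0,0,0],[0,0,0]]]}}

```text
time: 6.28
tool_pos: [382.3, 207.5, 9.6]
tcp_rot: [3.142, 0.0, 0.2]
contact_force: [-0.2, 0.2, 6.4]
grip_width: 19.6
finger_force: 30.0
```

Request:
{"op": "servo_tool", "data": {"deltas": [[[0,0,0],[0,0,0]],[[0,0,0],[0,0,0]],[[0,0,0],[0,0,0]],[[0,0,0],[0,0,0]]], "fingers": 0.55}}

```text
time: 6.78
tool_pos: [382.2, 207.4, 9.3]
tcp_rot: [3.141, 0.001, 0.2]
contact_force: [-0.3, 0.3, 1.1]
grip_width: 50.3
finger_force: 0.0
```

Request:
{"op": "servo_tool", "data": {"deltas": [[[0,0,-0.02],[0,0,0]],[[0,0,-0.04],[0,0,0]],[[0,0,-0.04],[0,0,0]],[[0,0,-0.03],[0,0,0]],[[0,0,0],[0,0,0]]]}}

```text
time: 7.4
tool_pos: [383.6, 207.9, 141.3]
tcp_rot: [-3.141, -0.005, 0.201]
contact_force: [-0.2, -0.1, 0.2]
grip_width: 50.5
finger_force: 0.0
```

Run:
```python
from plant import bot
import cv2,numpy as np
print(bot.camera_model("wrist"))
w=bot.capture("wrist");t=bot.capture("top")
o=np.zeros((600,800,3),np.uint8)
o[:320,:512]=cv2.resize(w,(512,320));o[320:600,:480]=cv2.resize(t[140:280,200:440],None,fx=2,fy=2)
cv2.imwrite("pics/w2full.png",w[:,:,::-1]);cv2.imwrite("pics/m2.png",o[:,:,::-1])
```

```text
{'mtx': array([[309.70691629,   0.        , 317.40723583],
       [  0.        , 309.70691629, 195.13200166],
       [  0.        ,   0.        ,   1.        ]]), 'xyz': array([447.13544339, 221.33680454, 300.05464221]), 'rotation': array([ 2.89684183e+00, -5.88447095e-05, -1.37021711e+00])}
```

View pics/m2.png

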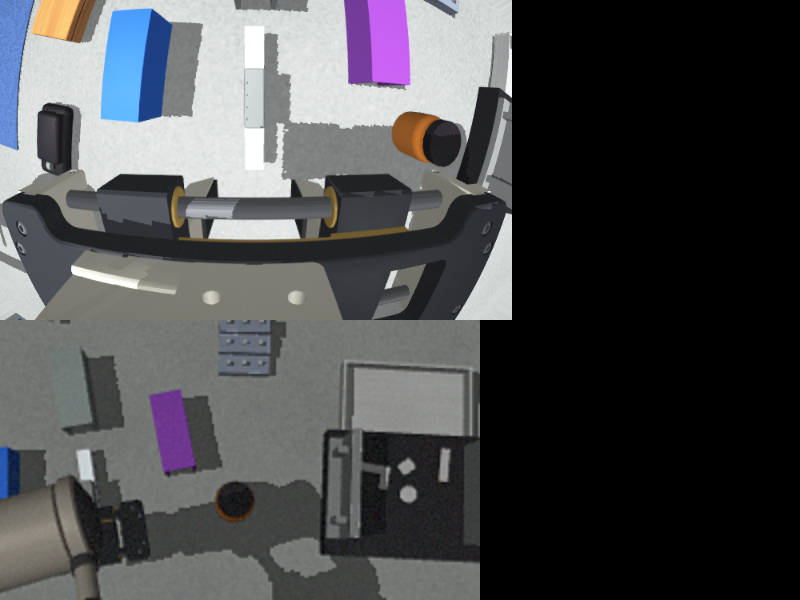

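The scraper stands clear of the dock and upright. In the wrist mosaic its handle runs from row 69 to row 127 at column 254. The jar at (427,137) and the mouse at (55,137) are undisturbed.

```bash
python3 - <<'E'
from h import *
c=bot.camera_model("wrist");Rm=R.from_euler("xyz",c["rotation"]).as_matrix();f=c["mtx"][0,0]
def uw(u,v,z):
    d=(np.array([u,v])+.5)*1.25-.5-c["mtx"][:2,2];r=np.hypot(*d);t=r/f
    q=Rm@np.r_[np.sin(t)*d/r,np.cos(t)];return (c["xyz"]+q*(z-c["xyz"][2])/q[2]).round(1)
for a in [(254,69,58),(254,127.5,58),(254,26,30),(254,169,30)]:print(a,uw(*a))
E
python3 go.py 443.5,219.7,141,0.2 443.5,219.7,26,0.2
```

```text
(254, 69, 58) [470.2 225.5  58. ]
(254, 127.5, 58) [414.5 214.2  58. ]
(254, 26, 30) [520.2 235.7  30. ]
(254, 169, 30) [364.6 204.   30. ]
443.5,219.7,141,0.2 shift [62.8  0.1 -2.1] turn [0.01 0.04 0.03]
443.5,219.7,26,0.2 shift [6.290e+01 1.000e-01 1.129e+02] turn [0.01 0.04 0.03]
```

Request:
{"op": "servo_tool", "data": {"deltas": [[[0.032,0,0],[0,0,0]],[[0.03,0,0],[0,0,0]],[[0,0,0.03],[0,0,0]],[[0,0,0.03],[0,0,0]],[[0,0,0.03],[0,0,0]],[[0,0,0.015],[0,0,0]],[[0,0,0.008],[0,0,0]],[[0,0,0],[0,0,0]]]}}

```text
time: 8.5
tool_pos: [443.0, 219.8, 26.3]
tcp_rot: [3.141, 0.001, 0.201]
contact_force: [-0.1, 1.0, 0.8]
grip_width: 50.3
finger_force: 0.0
```

Request:
{"op": "servo_tool", "data": {"deltas": [[[0,0,0],[0,0,0]],[[0,0,0],[0,0,0]],[[0,0,0],[0,0,0]],[[0,0,0],[0,0,0]],[[0,0,0],[0,0,0]]], "fingers": 0}}

```text
time: 9.12
tool_pos: [443.3, 219.9, 26.8]
tcp_rot: [3.142, -0.001, 0.201]
contact_force: [-0.7, 0.1, 4.3]
grip_width: 19.7
finger_force: 30.0
```

Request:
{"op": "servo_tool", "data": {"deltas": [[[0,0,-0.01],[0,0,0]],[[0,0,-0.04],[0,0,0]],[[0,0,-0.05],[0,0,0]],[[0,0,-0.05],[0,0,0]],[[0,0,-0.04],[0,0,0]],[[0,0,0],[0,0,0]],[[0,0,0],[0,0,0]]]}}

```text
time: 10.0
tool_pos: [442.1, 219.5, 215.1]
tcp_rot: [3.141, 0.003, 0.201]
contact_force: [0.0, -0.0, -5.0]
grip_width: 19.5
finger_force: 30.0
```

```bash
python3 - <<'E'
from h import *
Rm=R.from_euler("z",-0.023).as_matrix();P=lambda x:np.array([562.6,-257.8,0])+Rm@[x,0,0]
for x in(-150,-20,20):print(x,P(x).round(1))
E
python3 go.py 412.6,-254.4,226,1.548 562,-258,226,1.548;python3 -c "
from plant import bot;o=bot.get_obs();print(o['joint_positions'].round(2))"
```

```text
-150 [ 412.6 -254.4    0. ]
-20 [ 542.6 -257.3    0. ]
20 [ 582.6 -258.3    0. ]
412.6,-254.4,226,1.548 shift [-123.3  458.5  -10.4] turn [ -0.09   0.15 -77.2 ]
562,-258,226,1.548 shift [ 22.4 491.8 -10.8] turn [ -0.09   0.15 -77.2 ]
[ 0.31  0.3   1.62 -0.    1.22  1.68]
```

Request:
{"op": "servo_tool", "data": {"deltas": [[[-0.0123,0.0459,0],[0,0,0]],[[-0.0123,0.0459,0],[0,0,0]],[[-0.0123,0.0459,0],[0,0,0]],[[-0.0123,0.0459,0],[0,0,0]],[[-0.0123,0.0459,0],[0,0,0]],[[-0.0123,0.0459,0],[0,0,0]],[[-0.0123,0.0459,0],[0,0,0]],[[-0.0123,0.0459,0],[0,0,0]],[[-0.0123,0.0459,0],[0,0,0]],[[-0.0123,0.0459,0],[0,0,0]],[[0,0,0],[0,0,-9.65]],[[0,0,0],[0,0,-9.65]],[[0,0,0],[0,0,-9.65]],[[0,0,0],[0,0,-9.65]],[[0,0,0],[0,0,-9.65]],[[0,0,0],[0,0,-9.65]],[[0,0,0],[0,0,-9.65]],[[0,0,0],[0,0,-9.65]],[[0,0,0],[0,0,0]],[[0,0,0],[0,0,0]]]}}

```text
time: 12.5
tool_pos: [413.6, -254.1, 215.4]
tcp_rot: [-3.14, -0.001, 1.545]
contact_force: [-0.6, -0.4, -4.0]
grip_width: 19.7
finger_force: 30.0
```

```bash
python3 go.py 412.6,-254.4,155,1.548
python3 - <<'E'
from plant import bot
import cv2,numpy as np
from h import *
c=bot.camera_model("wrist");Rw=R.from_euler("xyz",c["rotation"]).as_matrix()
w=bot.capture("wrist");t=bot.capture("side")
o=bot.get_obs();print(o["contact_force"].round(2))
def pw(P):
    q=Rw.T@(np.array(P)-c["xyz"]);th=np.arctan2(np.hypot(q[0],q[1]),q[2]);return c["mtx"][:2,2]+c["mtx"][0,0]*th*q[:2]/np.hypot(*q[:2])
Rm=R.from_euler("z",-0.023).as_matrix();W=lambda *p:np.array([562.6,-257.8,-9.35])+Rm@p
for s in(1,-1):
  for p in[(-15,87*s,150),(-165,87*s,150),(0,122*s,50),(106,96*s,48)]:
    u=pw(W(*p));print(p,u.round(1))
    cv2.circle(w,tuple(int(round(k)) for k in u),2,(255,0,0),-1)
out=np.zeros((600,800,3),np.uint8);out[:400,:640]=w;out[400:,:320]=cv2.resize(t,None,fx=.5,fy=.5,interpolation=cv2.INTER_AREA)
cv2.imwrite("pics/m3.png",out[:,:,::-1])
E
```

```text
412.6,-254.4,155,1.548 shift [-0.4 -0.9 60.4] turn [-0.1  -0.08 -0.19]
[ 0.68 -0.15 -3.66]
(-15, 87, 150) [481.7 100.2]
(-165, 87, 150) [296.3  91.3]
(0, 122, 50) [450.   74.3]
(106, 96, 48) [522.2 105.7]
(-15, -87, 150) [459.4 291.1]
(-165, -87, 150) [300.3 298.4]
(0, -122, 50) [434.7 273.5]
(106, -96, 48) [505.4 249.8]
```

View pics/m3.png

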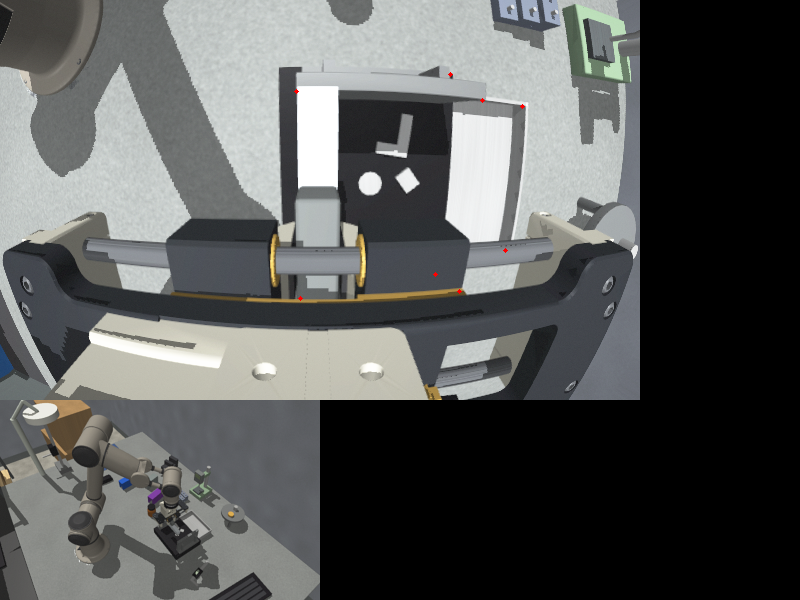

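The wrist view shows the +y angle plate's inner top edge running (297,88)→(486,97), about 3 px outside the prediction. The scraper's far end is at (298–338, 86). I'll check the lateral centring from these.

Run:
```python
from h import *
c=bot.camera_model("wrist");Rw=R.from_euler("xyz",c["rotation"]).as_matrix()
def pw(P):
    q=Rw.T@(np.array(P)-c["xyz"]);th=np.arctan2(np.hypot(q[0],q[1]),q[2]);return (c["mtx"][:2,2]+c["mtx"][0,0]*th*q[:2]/np.hypot(*q[:2])).round(1)
o=bot.get_obs();t=o["tool_pos"];G=R.from_euler("xyz",o["tcp_rot"])
for y in(-10,10): print(pw(t+G.apply([80,y,-3.2])),pw(t+G.apply([80,y,-5])))
Rm=R.from_euler("z",-0.023).as_matrix()
for dy in(0,2,4):
  W=lambda *p:np.array([562.6,-257.8+dy,-9.35])+Rm@p
  print(dy,pw(W(-15,87,150)),pw(W(-165,87,150)))
im=cv2=None
import cv2
w=cv2.imread("pics/m3.png")[...,1]
print(w[78:96,318].tolist());print(w[80:102,400].tolist()); print([pw(W(x,87,150)) for x in(-100,-80)])
```

```text
[297.9  90.9] [297.6  90.5]
[338.3  90.9] [338.6  90.6]
0 [481.1 100.1] [296.1  91. ]
2 [481.1  97.7] [296.   88.4]
4 [481.1  95.4] [295.9  85.8]
[200, 199, 197, 196, 196, 195, 195, 193, 251, 255, 255, 255, 255, 255, 255, 255, 255, 255]
[193, 192, 192, 193, 190, 190, 187, 186, 188, 185, 184, 163, 106, 75, 72, 74, 73, 75, 73, 76, 72, 43]
[array([382.4,  87. ]), array([407.7,  88.4])]
```

Request:
{"op": "servo_tool", "data": {"deltas": [[[-0.001,0,0.02],[-0.1,-0.1,-0.2]],[[0,0,0.02],[0,0,0]],[[0,0,0.02],[0,0,0]],[[0,0,0.02],[0,0,0]],[[0,0,0.02],[0,0,0]],[[0,0,0.015],[0,0,0]],[[0,0,0.01],[0,0,0]],[[0,0,0.005],[0,0,0]],[[0,0,0.003],[0,0,0]],[[0,0,0],[0,0,0]],[[0,0,0],[0,0,0]],[[0,0,0],[0,0,0]]]}}

```text
time: 14.1
tool_pos: [414.3, -255.8, 83.8]
tcp_rot: [3.139, 0.002, 1.551]
contact_force: [0.7, 0.7, -3.8]
grip_width: 20.0
finger_force: 30.0
```

Request:
{"op": "servo_tool", "data": {"deltas": [[[0,0,0.003],[0,0,0]],[[0,0,0.003],[0,0,0]],[[0,0,0.003],[0,0,0]],[[0,0,0.002],[0,0,0]],[[0,0,0.001],[0,0,0]],[[0,0,0],[0,0,0]],[[0,0,0],[0,0,0]]]}}

```text
time: 14.98
tool_pos: [414.2, -255.7, 74.2]
tcp_rot: [3.139, 0.003, 1.552]
contact_force: [-6.9, 4.5, 27.1]
grip_width: 20.1
finger_force: 30.0
```

Request:
{"op": "servo_tool", "data": {"deltas": [[[0,0,-0.001],[0,0,0]],[[0,0,0],[0,0,0]],[[0,0,0],[0,0,0]]]}}

```text
time: 15.35
tool_pos: [414.2, -255.7, 74.3]
tcp_rot: [3.139, 0.002, 1.552]
contact_force: [-4.7, 2.7, 16.4]
grip_width: 19.7
finger_force: 30.0
```

Run:
```python
from plant import bot
import cv2,numpy as np
from h import *
o=bot.get_obs();print(o["contact_force"].round(2),o["moment"].round(2))
c=bot.camera_model("wrist");Rw=R.from_euler("xyz",c["rotation"]).as_matrix()
w=bot.capture("wrist")
def pw(P):
    q=Rw.T@(np.array(P)-c["xyz"]);th=np.arctan2(np.hypot(q[0],q[1]),q[2]);return (c["mtx"][:2,2]+c["mtx"][0,0]*th*q[:2]/np.hypot(*q[:2])).round(1)
t=o["tool_pos"];G=R.from_euler("xyz",o["tcp_rot"])
print("end",[pw(t+G.apply([80,y,-3.2])) for y in(-10,10)],"handle",[pw(t+G.apply([30,y,-31.2])) for y in(-10,10)])
Rm=R.from_euler("z",-0.023).as_matrix()
for h in(-9.35,-2):
  W=lambda *p:np.array([562.6,-257.8,h])+Rm@p
  print(h,[pw(W(*p)) for p in[(-15,87,150),(-165,87,150),(-15,87,50),(-165,87,50),(0,0,50)]])
v=cv2.resize(w[20:260,200:520],None,fx=2.5,fy=2.5,interpolation=cv2.INTER_CUBIC)
cv2.imwrite("pics/w4.png",v[:,:,::-1])
```

```text
[-4.69  2.68 16.42] [0.78 0.91 0.01]
end [array([297.9,  90.9]), array([338.4,  90.9])] handle [array([294.8, 204.1]), array([341.6, 204.1])]
-9.35 [array([622.1,  96.7]), array([264. ,  46.9]), array([508.9,  97.6]), array([291.3,  82.6]), array([513.3, 216.2])]
-2 [array([634.1,  97.1]), array([259.6,  41.2]), array([514.7,  97.3]), array([290.2,  81.2]), array([518.5, 219.3])]
```

View pics/w4.png

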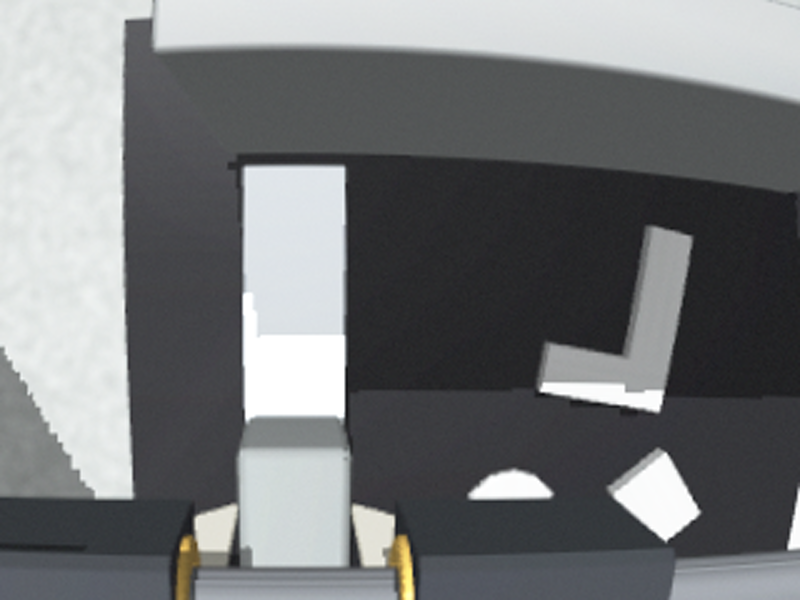

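The scraper is seated on the granite between the angle plates, with its far end at crop (245–345, 165) and a small gap to the wall at (235,155). All the offcuts are ahead of it. The wall corner at px (260,40) puts the granite top near 48 mm. I'll ease to about 10 N and start the wipe.

Request:
{"op": "servo_tool", "data": {"deltas": [[[-0.001,0,-0.001],[0,0,0]],[[0,0,0],[0,0,0]],[[0,0,0],[0,0,0]]]}}

```text
time: 15.78
tool_pos: [414.2, -256.2, 74.3]
tcp_rot: [3.14, 0.001, 1.551]
contact_force: [-1.1, 5.4, 9.2]
grip_width: 20.2
finger_force: 30.0
```

Request:
{"op": "servo_tool", "data": {"deltas": [[[0,0.004,0],[0,0,0]],[[0,0.006,0],[0,0,0]],[[0,0.006,0],[0,0,0]],[[0,0.006,0],[0,0,0]],[[0,0.006,0],[0,0,0]],[[0,0.006,0],[0,0,0]],[[0,0.006,0],[0,0,0]]]}}

```text
time: 16.65
tool_pos: [452.1, -257.5, 74.3]
tcp_rot: [-3.139, 0.001, 1.552]
contact_force: [-11.8, -0.0, 12.0]
grip_width: 19.9
finger_force: 30.0
```

Request:
{"op": "servo_tool", "data": {"deltas": [[[0,0.006,-0.0004],[0,0,0]],[[0,0.006,0],[0,0,0]],[[0,0.006,0],[0,0,0]],[[0,0.006,0],[0,0,0]],[[0,0.006,0],[0,0,0]],[[0,0.006,0],[0,0,0]],[[0,0.006,0],[0,0,0]],[[0,0.006,0],[0,0,0]]]}}

```text
time: 17.65
tool_pos: [501.0, -258.4, 74.3]
tcp_rot: [-3.14, 0.002, 1.552]
contact_force: [-7.9, -0.3, 7.4]
grip_width: 19.7
finger_force: 30.0
```

Request:
{"op": "servo_tool", "data": {"deltas": [[[0,0.006,0],[0,0,0]],[[0,0.006,0],[0,0,0]],[[0,0.006,0],[0,0,0]],[[0,0.006,0],[0,0,0]],[[0,0.006,0],[0,0,0]],[[0,0.006,0],[0,0,0]],[[0,0.006,0],[0,0,0]],[[0,0.006,0],[0,0,0]]]}}

```text
time: 18.65
tool_pos: [549.4, -259.4, 74.3]
tcp_rot: [-3.141, 0.002, 1.552]
contact_force: [-6.3, 0.0, 5.3]
grip_width: 19.8
finger_force: 30.0
```

Request:
{"op": "servo_tool", "data": {"deltas": [[[0,0.004,0],[0,0,0]],[[0,0.004,0],[0,0,0]],[[0,0.004,0],[0,0,0]],[[0,0.004,0],[0,0,0]],[[0,0.004,0],[0,0,0]],[[0,0.004,0],[0,0,0]],[[0,0.004,0],[0,0,0]],[[0,0,0],[0,0,0]]]}}

```text
time: 19.65
tool_pos: [578.2, -259.8, 73.4]
tcp_rot: [3.141, 0.002, 1.552]
contact_force: [0.6, 1.0, -4.4]
grip_width: 19.5
finger_force: 30.0
```

Run:
```python
from plant import bot
import cv2,numpy as np
w=bot.capture("wrist");t=bot.capture("top");s=bot.capture("side")
o=np.zeros((600,800,3),np.uint8)
o[:300,:400]=cv2.resize(w[:240,240:560],(400,300));o[:300,400:]=cv2.resize(t[155:245,345:465],(400,300),interpolation=cv2.INTER_CUBIC)
o[300:,:400]=cv2.resize(s[215:305,310:430],(400,300),interpolation=cv2.INTER_CUBIC)
cv2.imwrite("pics/m5.png",o[:,:,::-1])
```

```text
(no output)
```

View pics/m5.png

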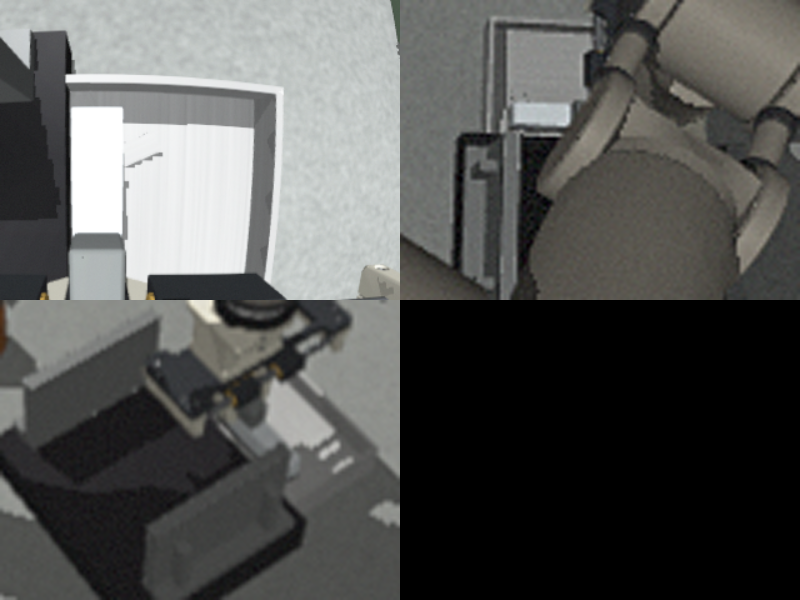

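The wrist view (upper left) shows the granite swept bare and the scraper just past the edge, with the offcuts lying in the tray ahead of it. The side view shows the same. Now I'll lift and carry it back.

Request:
{"op": "servo_tool", "data": {"deltas": [[[0,0,-0.01],[0,0,0]],[[0,0,-0.02],[0,0,0]],[[0,0,-0.03],[0,0,0]],[[0,0,-0.03],[0,0,0]],[[0,0,-0.03],[0,0,0]],[[0,0,-0.03],[0,0,0]],[[0,0,0],[0,0,9.65]],[[0,0,0],[0,0,9.65]],[[0,0,0],[0,0,9.65]],[[0,0,0],[0,0,9.65]],[[0,0,0],[0,0,9.65]],[[0,0,0],[0,0,9.65]],[[0,0,0],[0,0,9.65]],[[0,0,0],[0,0,9.65]],[[0,0,0],[0,0,0]],[[0,0,0],[0,0,0]]]}}

```text
time: 21.8
tool_pos: [577.8, -259.6, 224.6]
tcp_rot: [3.139, -0.002, 0.207]
contact_force: [0.6, 0.4, -3.9]
grip_width: 19.9
finger_force: 30.0
```

```bash
python3 go.py 443,219,210,0.2
```

```text
443,219,210,0.2 shift [ -33.5 -496.1   13.3] turn [ 0.14 -0.09  0.41]
```

Request:
{"op": "servo_tool", "data": {"deltas": [[[-0.0028,-0.0413,0.0011],[0.1,-0.1,0.4]],[[-0.0028,-0.0413,0.0011],[0,0,0]],[[-0.0028,-0.0413,0.0011],[0,0,0]],[[-0.0028,-0.0413,0.0011],[0,0,0]],[[-0.0028,-0.0413,0.0011],[0,0,0]],[[-0.0028,-0.0413,0.0011],[0,0,0]],[[-0.0028,-0.0413,0.0011],[0,0,0]],[[-0.0028,-0.0413,0.0011],[0,0,0]],[[-0.0028,-0.0413,0.0011],[0,0,0]],[[-0.0028,-0.0413,0.0011],[0,0,0]],[[-0.0028,-0.0413,0.0011],[0,0,0]],[[-0.0028,-0.0413,0.0011],[0,0,0]],[[0,0,0],[0,0,0]],[[0,0,0],[0,0,0]],[[0,0,0],[0,0,0]]]}}

```text
time: 23.68
tool_pos: [448.0, 218.9, 210.9]
tcp_rot: [3.141, 0.0, 0.197]
contact_force: [-0.5, -0.2, -4.1]
grip_width: 19.5
finger_force: 30.0
```

```bash
python3 go.py 443,219,27,0.2;python3 - <<'E'
from plant import bot
import cv2
t=bot.capture("top");cv2.imwrite("pics/t6.png",cv2.resize(t[150:280,335:475],None,fx=4.2,fy=4.2,interpolation=cv2.INTER_CUBIC)[:,:,::-1])
E
```

```text
443,219,27,0.2 shift [ -4.9  -1.2 183.9] turn [ 0.04  0.01 -0.2 ]
```

View pics/t6.png

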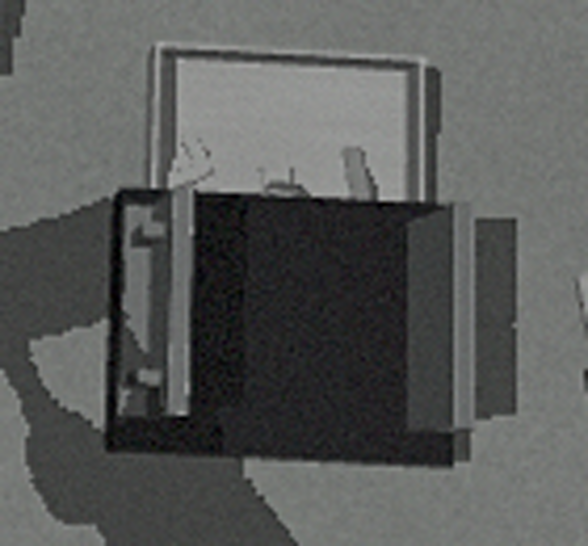

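The granite is bare. All four offcuts are in the tray: bent at (190,165), disc and block at (285,185), strip at (360,175). Now I'll set the scraper down.

Request:
{"op": "servo_tool", "data": {"deltas": [[[-0.005,-0.001,0.03],[0,0,0]],[[0,0,0.03],[0,0,0]],[[0,0,0.03],[0,0,0]],[[0,0,0.03],[0,0,0]],[[0,0,0.025],[0,0,0]],[[0,0,0.015],[0,0,0]],[[0,0,0.01],[0,0,0]],[[0,0,0.005],[0,0,0]],[[0,0,0.004],[0,0,0]],[[0,0,0.002],[0,0,0]],[[0,0,0],[0,0,0]],[[0,0,0],[0,0,0]]]}}

```text
time: 25.22
tool_pos: [442.6, 219.8, 30.0]
tcp_rot: [3.141, -0.0, 0.197]
contact_force: [-0.3, -1.0, -3.3]
grip_width: 19.9
finger_force: 30.0
```

Request:
{"op": "servo_tool", "data": {"deltas": [[[0,0,0.001],[0,0,0]],[[0,0,0.001],[0,0,0]],[[0,0,0.0005],[0,0,0]],[[0,0,0],[0,0,0]],[[0,0,0],[0,0,0]]]}}

```text
time: 25.85
tool_pos: [442.5, 219.7, 27.2]
tcp_rot: [3.141, 0.0, 0.197]
contact_force: [0.7, 0.6, -3.6]
grip_width: 19.6
finger_force: 30.0
```

Request:
{"op": "servo_tool", "data": {"deltas": [[[0,0,0.0005],[0,0,0]],[[0,0,0.0005],[0,0,0]],[[0,0,0],[0,0,0]],[[0,0,0],[0,0,0]]]}}

```text
time: 26.35
tool_pos: [442.7, 219.7, 26.8]
tcp_rot: [3.141, -0.0, 0.197]
contact_force: [-1.2, -0.7, 5.5]
grip_width: 20.2
finger_force: 30.0
```

Down on the bench. Release and withdraw.

Request:
{"op": "servo_tool", "data": {"deltas": [[[0,0,0],[0,0,0]],[[0,0,0],[0,0,0]],[[0,0,0],[0,0,0]],[[0,0,0],[0,0,0]]], "fingers": 0.55}}

```text
time: 26.85
tool_pos: [442.5, 219.7, 26.2]
tcp_rot: [3.141, 0.001, 0.197]
contact_force: [-0.3, -0.3, -0.4]
grip_width: 49.7
finger_force: 0.0
```

Request:
{"op": "servo_tool", "data": {"deltas": [[[0,0,-0.02],[0,0,0]],[[0,0,-0.04],[0,0,0]],[[0,0,-0.05],[0,0,0]],[[0,0,-0.05],[0,0,0]],[[-0.05,0,-0.03],[0,0,0]],[[-0.02,0,0],[0,0,0]],[[0,0,0],[0,0,0]],[[0,0,0],[0,0,0]]]}}

```text
time: 27.85
tool_pos: [374.6, 206.2, 216.1]
tcp_rot: [3.141, 0.0, 0.197]
contact_force: [-0.6, -0.1, 0.8]
grip_width: 51.0
finger_force: 0.0
```

Run:
```python
from h import *
import cv2
t=bot.capture("top");s=bot.capture("side");w=bot.capture("wrist")
for n,i in(("t7",t),("s7",s),("w7",w)):cv2.imwrite(f"pics/{n}.png",i[:,:,::-1])
Rm=R.from_euler("z",-0.023).as_matrix();W=lambda *p:np.array([562.6,-257.8,-2])+Rm@p
# rectify tray floor plane to plan view, 3 mm cells, rows x from 62 down to -4, cols y from 104 to 50
for n,i in(("top",t),("side",s)):
    g=i[...,1]
    print(n)
    for x in range(62,-6,-4):
        print("%4d "%x," ".join("%3d"%cv2.getRectSubPix(g,(1,1),tuple(float(k) for k in proj(n,W(x,y,18))[0]))[0,0] for y in range(100,44,-4)))
# scraper straightness: bar-white extents in wrist picture
m=(w.min(2)>235).astype(np.uint8);k,l,st,c=cv2.connectedComponentsWithStats(m);print(st[1:][st[1:,4]>200].tolist())
```

```text
top
  62   84 121 103  78  80 106 147 141 145 145 143 144 143 143
  58   82 121 104  79  76 104 149 144 146 145 147 148 147 147
  54   81 121 105  85  76 102 152 143 143 145 145 143 145 148
  50   82 134 110  79  76 100 144 143 144 142 142 142 144 143
  46   75 131 110  80  83  95 140 142 148 140 142 143 142 141
  42   78 129 105  81  81  95 144 141 149 134 132 145 144 143
  38   80 128  99  76  88  92 134 126 145 148 135 138 145 145
  34   83 134 106  82  81  89 151 125 139 149 143  98 141 148
  30   85 133 107  81  77  94 149 146 117 144 148 124 139 144
  26   81 134 108  80  74 147 150 146 141 143 146 146 143 143
  22   80 151 108  79  73 148 143 147 138 145 148 146 118 140
  18   83 156  97  78 102 148 136 148 150 147 143 124 112 143
  14   81 150 101  76 128 151 149 146 144 137 112 132 149 145
  10   85 150 105  76 128 150 144 123 107 104 149 148 147 146
   6   83 143 106  75 115 120  97  99 118  96 129 128 124 124
   2   25  23  13  38  50  89 105 105 121  47  38  27  29  26
  -2   25  29  31  48  55 107 110 105 120  50  24  26  24  24
side
  62   86  91  96  95  95 109 150 175
[... 415 characters left out ...]
 97  94 106 156 178 178 175 165 131 130 169
  30   87  90  95  95  93  99 143 176 177 177 174 151 114 160
  26   87  92  96  96  95  98 140 171 176 175 177 167 130 150
  22   88  91  95  97 101 126 157 179 178 178 177 169 143 143
  18   83  87  90  92 109 149 174 172 173 171 163 150 127 123
  14   61  60  63  65  79 108 120 117 117 120 105  96  85  88
  10   41  41  36  39  44  50  46  45  47  47  40  40  39  39
   6   36  36  36  29  28  28  26  23  21  18  22  23  22  25
   2   28  27  29  29  21  22  22  19  24  23  24  23  20  26
  -2   28  22  24  23  21  22  26  26  24  21  20  24  22  27
[[594, 39, 46, 80, 2089], [308, 43, 19, 41, 779], [308, 142, 20, 43, 821], [89, 332, 85, 29, 643]]
```

The bent offcut's outline falls in nearly the same place in both floor-rectified views, so it lies at about floor height. In the wrist picture both scraper ends show at columns 308–328, so it stands straight. Handing in.

```bash
python3 -c "
from plant import bot
print(bot.close_job())"
```

```text
the job is handed in; nothing more can be done
None
```

I handed the job in at about 28 s of the 69 s: all four offcuts are in the tray, and the scraper is back upright on the bench and released. The simulator gave no verdict. The light wipe stayed at about 9 to 16 N, but pressing rose to about 31 N for a moment at set-down because the granite was higher than I had measured (limit 90 N).

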